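# Register a padlock body against the stops of a jig

### The job

Take the grey block padlock out of the holding bay and set it down on the square mat to change your grip. Then take it again, lower it right down onto the floor of the open jig without dropping it, and push it fully home into the corner where the jig's two thick stops meet, so that its plain long edge (the one without the shackle notch) is flush against the short thick end stop and its end is flush against the long thick side rail. Let go of it there and leave the other things on the bench where they are.

Things in the scene. Friction and masses are not known exactly. Their poses are not given: they have to be found in the camera images.
- padlock: grey steel block padlock lying flat, 0.38 kg. Origin in its underside; body spans own x -19..+21, y -25..+27, z 0..24 mm (z up). The +x long edge has a notch 22 mm wide (y -11..+11), 10 mm deep, bridged by the round shackle bar lying 1 mm below that edge; the -x long edge is plain and flat. Grip it across x (40 mm) or across y (52 mm). Slides at up to 7 N; 15 to 20 N squares it to a stop.
- padlock_notch (a point): point on the padlock at the middle of its notched edge: (21, 1, 12) mm in the padlock's frame
- bay: fixed holding bay at the right of the key duplicator, where the padlock starts. Origin: centre of underside. Plate 88 x 70 x 6 mm (x, y, z); cheeks at x = +-25..35 mm, 56 mm long in y, tops at z = 32 mm, over the padlock's top (30). The padlock lies between them, its y along the bay's y, notched edge to the bay's -x; it can be gripped only across its own y, at the open ends.
- mat: fixed flat square rubber mat 100 x 100 mm, 3 mm thick, level and clear; origin: centre of the underside, on the worktop. It lies left of the key duplicator, beside the jig, on either side of it. The tall fixed key mill (455 mm high) stands left of both, from y = +0.42 m on
- jig: fixed open-topped metal jig. Origin: on the worktop. Floor at z = 6 mm; inside x -66..+60, y -33..+33 mm; wall tops at z = 32 mm. Thick stops: end stop (18 mm, face at x = +60) and side rail (16 mm, face at y = +33); 6 mm thin walls at -x and -y. +x points roughly away from the robot. Fingers fit at the padlock's long edges, not at its ends (y sides).
- jig_corner (a point): inner corner where the faces of end stop and side rail meet, at floor height: (60, 33, 6) mm in the jig's frame, axes as the jig's. Registered, the padlock is turned half a turn to the jig, its origin at x = +40.6, y = +7.5, z = +6 mm in the jig's frame
- tester: bystander: yellow pen-shaped voltage tester, 148 mm long in own y, 15 mm thick, lying between the mat and the jig; origin: centre of the underside
- tape: bystander: roll of black tape lying flat, 62 mm across, 19 mm high, behind the jig or mat; origin: centre of the underside
- brass_lock: bystander: brass padlock lying flat, 61 x 40 x 14 mm, behind the bay; origin: centre of the underside
- hexkey: bystander: black L-shaped hex key lying flat, 29 x 78 x 5 mm, behind the bay; origin: centre of the underside
- key_duplicator: fixed key duplicator machine between bay and mat or jig; keep clear of it. From its origin (underside centre) it reaches 145 mm towards the robot, 210 mm to the right (-y), 180 mm to the left (+y) and is 250 mm high (lamp at the back 355 mm): carry the padlock round its front, nearer the robot, or over it
- oil: bystander: standing oil bottle, 42 mm across, 131 mm high, behind the jig or mat; origin: centre of the underside
Mind the look-alikes: they are no part of the job. Of the things shaped like the mat, the rubber one is meant.

How it is judged (in metres and radians):
On the way, in this order (a step that is already met when the one before it is completed fails the run):
1. the padlock lies released and still on the mat (x of padlock in the frame of mat between -0.05 and 0.05 m and y of padlock in the frame of mat between -0.05 and 0.05 m and z of padlock in the frame of mat below 0.007 m and angle between padlock's own z axis and vertical below 0.1 rad and contact force between the fingers and padlock below 0.1 N and linear speed of padlock below 0.02 m/s and angular speed of padlock below 0.2 rad/s), for 0.2 s.
2. the padlock lies flat on the floor of the jig, its long edges roughly parallel to the end stop (x of padlock in the frame of jig between -0.066 and 0.06 m and y of padlock in the frame of jig between -0.033 and 0.033 m and z of padlock in the frame of jig below 0.009 m and angle between padlock's own z axis and vertical below 0.1 rad and angle between the x axis of padlock and the x axis of jig, either way round below 0.35 rad), for 0.1 s.
At the end, for the whole second after the job is handed in: the padlock lies flat on the jig's floor, released and still, notched edge away from the end stop, its plain edge within 2.5 mm of the end stop and its end within 2.5 mm of the side rail, square to them within 0.05 rad (x of padlock in the frame of jig between 0.0381 and 0.0432 m and y of padlock in the frame of jig between 0.005 and 0.0101 m and z of padlock in the frame of jig between 0.003 and 0.009 m and x of padlock_notch in the frame of jig below 0.03 m and angle between the x axis of padlock and the x axis of jig, either way round below 0.05 rad and angle between padlock's own z axis and vertical below 0.06 rad and contact force between the fingers and padlock below 0.1 N and linear speed of padlock below 0.02 m/s and angular speed of padlock below 0.2 rad/s); the robot touches nothing.
It fails at once if the padlock is let go of above the jig's floor (dropped in) or left lying on the jig's walls (x of padlock in the frame of jig between -0.066 and 0.06 m and y of padlock in the frame of jig between -0.033 and 0.033 m and z of padlock in the frame of jig above 0.014 m and contact force between the fingers and padlock below 0.1 N).
It fails at once if one of the listed bystanders is moved by more than 25 mm (distance of any of tester, tape, brass_lock, hexkey, oil from where it was at the start of the episode above 0.025 m).
It also fails if it takes over 64 s, if anything falls off the work surface, if the arm or the gripper's body presses on something with over 40 N, if the wrist force passes 120 N, or if a joint passes its speed limit or range.

### The arm

A 6-joint arm with a two-finger parallel gripper is mounted at the origin on a cart in front of the work surface, level with it; the furniture and walls round the work are solid. World frame = base frame: x ahead of the robot, y to its left, z up, the work surface at z = 0. Lengths are in mm, angles in rad, forces in N, time in s.
With the tool pointing down it reaches from about 350 to 800 mm from the base axis. Payload 7.3 kg.
Tool frame: the origin (TCP) lies on the mounting face of the last link; the fingertips stand 173 mm ahead of it and the grasp point (between the pads) lies 155 mm ahead of it; z points along the fingers, y is the line along which they close (so a half turn about z gives the same grasp; the last joint's range is limited). The gripper opens to 85 mm and grips with 20 to 120 N. Pads are 22 mm wide; open, the fingers measure 114 mm over their backs; the gripper's body (76 mm by 85 mm) begins 54 mm behind the grasp point. The pads swing forward as they close: fully open they stand 13 mm farther back than shut.
Start: joints at [-1.459, 0.342, 1.524, -0, 1.275, -0.146], TCP at [133.871, -507.648, 404.722] pointing down, gripper open.
Joint ranges: [-2.53, 2.53], [-0.77, 2.02], [0.04, 2.7], [-1, 4.14], [0.28, 2.66], [-3.11, 3.11]. Speed limits (rad/s): [2.57, 2.57, 3.14, 3.14, 3.14, 3.14].

### API

Orientations are given as a unit quaternion [x, y, z, w].
In Python, from plant import ctrl, eyes, job gives the robot as it stands.
- The arm moves only by the tool apply_moves, never from a script. Its argument "series" is a list of rows, each a list of 5 numbers: the opening, from 0 (shut) to 1 (fully open), then the shift along the tool's x, y, z in cm, then the turn about the tool's z in rad. A call has 1 to 12 rows; each row is the pose to reach, as a shift and turn from the pose commanded when the call began, along the tool's axes at that moment; what a row does not reach only later rows make up. A row lasts 1/12 s, in which the tool goes at most 41.7 mm and 7.16 degrees, less where a joint would pass 70% of its speed; a pose out of reach is approached as far as the arm can. A call with a gripper value outside its range is refused whole. The fingers move at their own pace and stop on an object; "squeeze" is the grip in N (left out, the last holds). Time passes only in rows, so rows that repeat a pose let the fingers close. It gives the time, the measured TCP pose, the force, the opening and the grip force at its end, in the units of the state.
- ctrl.read_state(): the state, without advancing time (a new reading comes with each control period).
- eyes.get_image(name): name is "side" or "top" or "wrist"; returns (picture, depth): 420x560x3 uint8, red, green, blue; 420x560 float32, mm along the optical axis (not along the pixel's ray), 0 where there is no reading.
- eyes.get_calibration(name): a dict with "fx", "fy", "cx", "cy" (pixels), "k1" (the pictures are not rectified: a ray, as slopes to the right and down, at radius r is drawn at 1 + k1 r^2 times it, then the intrinsics apply), "origin" and "attitude" of the camera in the world. Camera axes: x right, y down, z forward; pixel columns grow to the right and rows downward; lengths in mm; the calibration is good to about 2 mm. A picture is of the moment at which its call begins: read the wrist's pose just before it. get_calibration takes no time and is no camera call; for the wrist camera it gives the pose at the moment of the call.
- job.close_job(): hands the job in; it is judged then, once.
The state is a dict: "time": time; "q": joint angles; "qvel": joint speeds; "joint_torque": joint torques, N m; "eef_pos": TCP position; "tool_rot": TCP orientation; "contact_force": force on the tool from outside, world axes, zero at the start; "wrist_torque": the same for the moment, N m; "finger_gap": opening from 0.0 (shut) to 1.0 (fully open); "grip_force": force on a finger pad.
Only numpy, scipy, OpenCV 4.12 (cv2) and the standard library are available. Lean on these libraries where they do the work, as an engineer would, in place of code of your own. Each camera call takes 0.05 s, during which the arm holds its last target. There are 200 camera calls.

## Working session

There is one attempt and no reset: what is moved stays moved. The work goes in short steps, Python scripts to look and compute and a tool call to move; the robot and the scene stay as the last step left them, time stands still between calls to the robot, and variables do not carry over. Pictures are saved under pics/ and viewed, at most 10 in all, crops included, and the job is handed in when it is done.

Besides the shell and the picture viewer there is one more tool, called as a command line: name --pt "numbers of a row" for each row, then --argument value for the rest. apply_moves: Moves the arm, as the interface text tells. Its arguments: {"type":"object","properties":{"series":{"type":"array"},"squeeze":{"type":"number"}},"required":["series"]}

```bash
ls; mkdir -p pics
cat > h.py <<'E'
import numpy as np, cv2
from scipy.spatial.transform import Rotation as R
from plant import ctrl, eyes, job
def rot(a):
    a=np.array(a,float); return R.from_quat(a).as_matrix() if a.size==4 else a.reshape(3,3)
def rays(c,uv):
    uv=np.atleast_2d(np.array(uv,float)); d=(uv-[c['cx'],c['cy']])/[c['fx'],c['fy']]; s=d.copy()
    for _ in range(20): s=d/(1+c['k1']*(s**2).sum(1,keepdims=True))
    return np.c_[s,np.ones(len(s))]@rot(c['attitude']).T
def plane(c,uv,z):
    r=rays(c,uv); o=np.array(c['origin'],float); return o+r*((z-o[2])/r[:,2])[:,None]
def depthpts(c,D):  # HxWx3 world
    h,w=D.shape; u,v=np.meshgrid(np.arange(w),np.arange(h))
    r=rays(c,np.c_[u.ravel(),v.ravel()]); return (np.array(c['origin'])+r*D.reshape(-1,1)).reshape(h,w,3)
def grab(n):
    c=eyes.get_calibration(n); im,D=eyes.get_image(n); return c,im,D
def save(name,im): cv2.imwrite('pics/'+name,cv2.cvtColor(im,cv2.COLOR_RGB2BGR))
E
python3 - <<'E'
from h import *
for n in ('top','side','wrist'):
    c,im,D=grab(n); save(n+'0.png',im); np.savez(n+'0.npz',im=im,D=D,**c); print(n,c['fx'],c['k1'],c['origin'],np.round(rot(c['attitude']),3).tolist(),(D>0).mean())
print(ctrl.read_state())
E
```

```text
pics
top 410.2813602087984 -0.09732934221104686 [ 484.85337538  -66.24194346 1145.83533355] [[0.03, -0.986, 0.161], [-0.999, -0.032, -0.012], [0.017, -0.161, -0.987]] 0.9960289115646258
side 476.19386974579436 -0.014625443924625853 [-606.94796314  -10.62854716 1221.22036771] [[-0.025, -0.681, 0.732], [-1.0, 0.006, -0.029], [0.015, -0.732, -0.681]] 0.9959778911564626
wrist 369.6230696165483 -0.06787920872923041 [ 212.38480033 -486.85971406  373.49965249] [[0.255, -0.917, -0.308], [-0.967, -0.242, -0.08], [-0.001, 0.318, -0.948]] 0.9960671768707483
{'time': 0.15, 'q': array([-1.45899603e+00,  3.42555644e-01,  1.52479366e+00, -1.87301908e-06,
        1.27535319e+00, -1.46018715e-01]), 'qvel': array([ 0.00070965, -0.00258607, -0.00328778, -0.00156395,  0.00131815,
        0.00019321]), 'joint_torque': array([ 7.49028859e-04, -4.33910429e+01, -2.46146590e+01, -1.57533286e-04,
        5.72677949e-03,  5.77054692e-06]), 'eef_pos': array([ 133.86164   , -507.55061365,  404.19050873]), 'tool_rot': array([ 9.91702481e-01,  1.28553025e-01,  8.59817452e-06, -5.54856852e-04]), 'contact_force': array([-0.41029608, -0.37386717, -0.25937379]), 'wrist_torque': array([-0.06554355, -0.0324076 ,  0.02581222]), 'grip_force': 0.0, 'finger_gap': 1.0034373537079304}
```

View pics/top0.png

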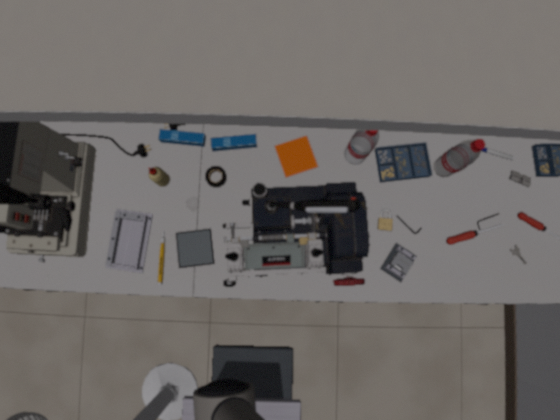

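View pics/side0.png

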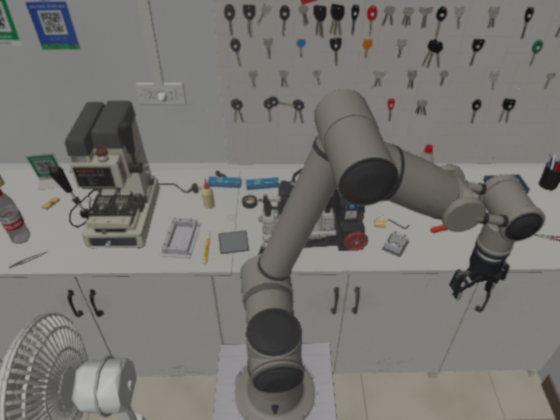

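View pics/wrist0.png

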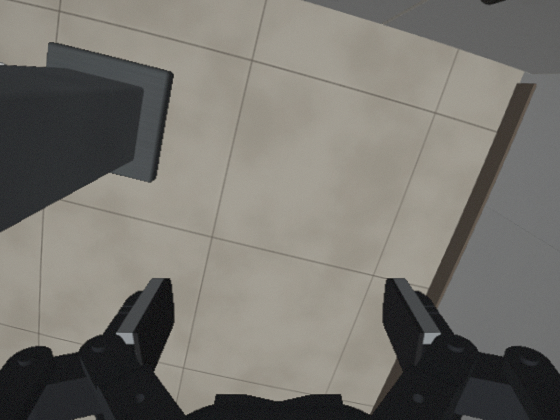

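The top view shows the bay with the padlock at about (400,262), the mat at (195,248), the tester at (162,260), the jig at (130,240), the tape at (216,177) and the oil at (158,176). The duplicator lies between the bay and the mat. The side view agrees: bay at (396,243), mat at (233,242), jig at (180,237). The wrist view shows only floor so far.

Run:
```python
from h import *
for n,wins in (('top',dict(bay=(375,238,425,285),mat=(172,225,217,270),tester=(153,232,172,288),jig=(104,206,156,275))),('side',dict(bay=(378,228,414,258),mat=(214,228,252,256),jig=(158,214,203,260)))):
    z=np.load(n+'0.npz'); c={k:z[k] for k in z.files}; im=z['im'];P=depthpts(c,z['D'].astype(float))
    for k,(a,b,d,e) in wins.items():
        W=P[b:e,a:d]; g=cv2.cvtColor(im[b:e,a:d],cv2.COLOR_RGB2HSV).astype(int)
        bg=np.median(im[b:e,a:d][0],axis=0)
        m=(W[...,2]>(4 if k!='mat' else 1.7))
        m2=(g[...,2]<95) if k=='mat' else m
        nn,l,s,_=cv2.connectedComponentsWithStats(m2.astype(np.uint8)); i=1+s[1:,4].argmax(); p=W[l==i]
        r=cv2.minAreaRect(p[:,:2].astype(np.float32)); print(n,k,np.round(r[0]),np.round(r[1]),round(r[2],1),'z pct',np.round(np.percentile(p[:,2],[5,25,50,75,95]),1), 'table z',np.round(np.median(W[~m2][:,2]),1))
```

```text
top bay [ 490. -279.] [110. 411.] 16.4 z pct [ 5.4  8.9 28.1 32.  35.1] table z 0.8
top mat [550.  67.] [274. 113.] 86.5 z pct [0.3 2.7 4.2 5.7 7.9] table z 0.9
top tester [524. 233.] [ 23. 144.] 86.5 z pct [ 6.6 11.5 13.2 15.2 18.8] table z 0.5
top jig [554. 161.] [464. 174.] 85.1 z pct [ 4.8  6.7  9.4 30.8 34.9] table z 0.7
side bay [  -8. -208.] [  80. 1258.] 68.1 z pct [ 4.6 11.5 26.6 30.7 34.7] table z -0.9
side mat [508. 135.] [23. 94.] 19.7 z pct [-1.5 -0.5  1.   3.4  5.1] table z 0.7
side jig [ 13. 204.] [1304.  151.] 12.5 z pct [ 4.6  7.2 15.8 28.9 34.2] table z -0.8
```

```bash
python3 - <<'E'
from h import *
z=np.load('top0.npz'); c={k:z[k] for k in z.files}; im=z['im'];P=depthpts(c,z['D'].astype(float))
for k,(a,b,d,e),lo in (('bay',(375,238,425,285),4),('mat',(172,225,217,270),-9),('tester',(153,232,172,288),5),('jig',(104,206,156,275),4),('dup',(215,170,375,295),60),('oil',(145,160,172,190),40),('tape',(203,162,230,190),8)):
    W=P[b:e,a:d]; v=cv2.cvtColor(im[b:e,a:d],cv2.COLOR_RGB2HSV)[...,2]
    m=(W[...,2]>lo)
    if k=='mat': m=v<110
    nn,l,s,_=cv2.connectedComponentsWithStats(m.astype(np.uint8)); i=1+s[1:,4].argmax()
    ys,xs=np.nonzero(l==i); uv=np.c_[xs+a,ys+b]
    h={'bay':6,'mat':3,'tester':8,'jig':32,'dup':250,'oil':100,'tape':19}[k]
    p=plane(c,uv,h); r=cv2.minAreaRect(p[:,:2].astype(np.float32)); print(k,np.round(r[0]),np.round(r[1]),round(r[2],1),np.round(p[:,:2].min(0)),np.round(p[:,:2].max(0)),np.round(np.median(W[l==i][:,2]),1))
s=ctrl.read_state();cw=eyes.get_calibration('wrist');T=R.from_quat(s['tool_rot']).as_matrix()
print(np.round(T,3), np.round(T.T@(cw['origin']-s['eef_pos']),1), np.round(T.T@rot(cw['attitude']),3))
E
python3 -c "
import cv2;i=cv2.imread('pics/top0.png');cv2.imwrite('pics/c1.png',cv2.hconcat([cv2.resize(i[200:290,95:225],(520,360),interpolation=2),cv2.resize(i[230:290,370:430],(280,360),interpolation=2)[:, :280]]))"
```

```text
bay [ 533. -423.] [89. 94.] 61.0 [ 477. -475.] [ 588. -374.] 28.1
mat [555. 147.] [110. 103.] 9.1 [498.  90.] [612. 204.] 4.1
tester [524. 233.] [ 21. 144.] 89.4 [452. 223.] [596. 244.] 13.4
jig [566. 326.] [112. 170.] 84.0 [478. 262.] [653. 387.] 9.4
dup [ 580. -120.] [229. 324.] 2.1 [ 462. -282.] [699.  43.] 148.5
oil [736. 240.] [43. 50.] 1.7 [715. 215.] [758. 266.] 81.0
tape [757.  97.] [61. 59.] 3.5 [726.  67.] [787. 127.] 19.1
[[ 0.967  0.255 -0.   ]
 [ 0.255 -0.967  0.001]
 [ 0.    -0.001 -1.   ]] [81.2  0.1 30.6] [[-0.    -0.948 -0.318]
 [ 1.    -0.    -0.   ]
 [-0.    -0.318  0.948]]
```

View pics/c1.png

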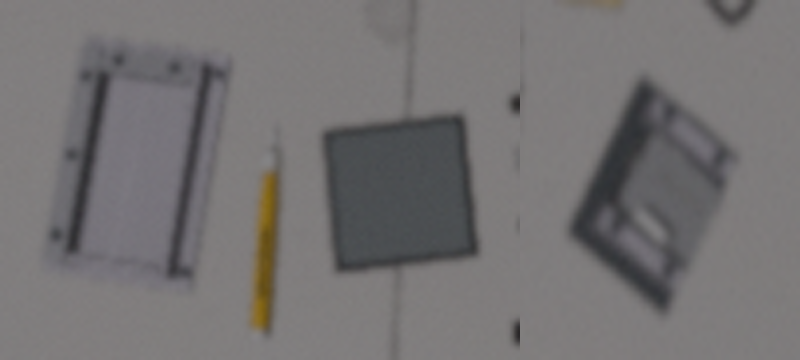

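The crop shows the jig with its thick end stop at the top (world +x) and the thick rail on the left (+y). The tester and the dark mat lie beside it. The bay is turned about -30° and the padlock's shackle gap faces its lower-left cheek. I'll move over the bay for a close look.

apply_moves --pt "1 4 0.2 0.7 0.08" --pt "1 8 0.4 1.5 0.16" --pt "1 12 0.6 2.2 0.24" --pt "1 16 0.8 3 0.32" --pt "1 20 1 3.7 0.4" --pt "1 24 1.2 4.4 0.48" --pt "1 28 1.4 5.2 0.56" --pt "1 32 1.6 5.9 0.64" --pt "1 36 1.8 6.6 0.72" --pt "1 40.7 2 7.4 0.8" --pt "1 40.7 2 7.4 0.8" --pt "1 40.7 2 7.4 0.8"

```text
time: 1.15
eef_pos: [534.8, -421.6, 328.7]
tool_rot: [0.964, -0.266, -0.001, -0.001]
contact_force: [-0.6, 0.6, -0.3]
finger_gap: 1.002
grip_force: 0.0
```

Run:
```python
from h import *
c,im,D=grab('wrist'); save('bay1.png',im); np.savez('bay1.npz',im=im,D=D,**c); print(ctrl.read_state()['eef_pos'])
```

```text
[ 533.18536217 -422.54537116  329.45243138]
```

View pics/bay1.png

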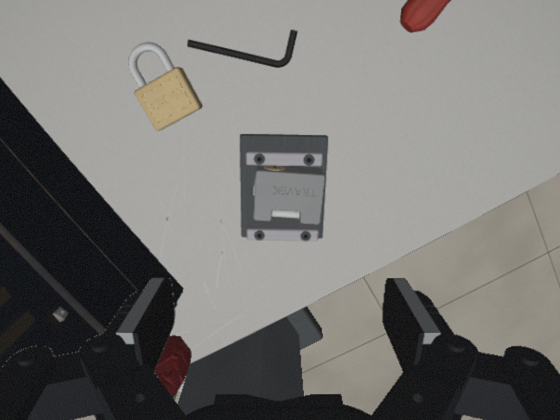

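The wrist view shows the bay plate around (284,187), with cheeks at (284,160) and (284,236). The padlock lies between them at about (287,197), its shackle gap facing the lower cheek at (287,213).

```bash
cat >> h.py <<'E'
def comp(m,seed):
    n,l,s,_=cv2.connectedComponentsWithStats(m.astype(np.uint8)); return l==l[seed[1],seed[0]]
def rect(p):
    r=cv2.minAreaRect(p[:,:2].astype(np.float32)); return np.round(r[0],1),np.round(r[1],1),round(r[2],2)
def toTool(dw,s=None):
    s=s or ctrl.read_state(); return R.from_quat(s['tool_rot']).as_matrix().T@np.array(dw,float)
E
python3 - <<'E'
from h import *
z=np.load('bay1.npz'); c={k:z[k] for k in z.files}; im=z['im'];P=depthpts(c,z['D'].astype(float))
v=im.astype(int).mean(2)
for q in [(250,200),(284,146),(284,160),(290,180),(262,215),(287,236),(310,205),(287,214)]: print(q,v[q[1],q[0]],np.round(P[q[1]-1:q[1]+2,q[0]-1:q[0]+2].reshape(-1,3).mean(0),1))
m=(np.abs(v-v[178:190,262:280].mean())<20); m=cv2.morphologyEx(m.astype(np.uint8),cv2.MORPH_OPEN,np.ones((3,3)))
k=comp(m,(270,185)); ys,xs=np.nonzero(k); print(xs.min(),xs.max(),ys.min(),ys.max(),k.sum())
print('padlock',rect(plane(c,np.c_[xs,ys],30)),'depth z',np.median(P[k][:,2]))
# plate: dark
pl=((v<95)|(P[...,2]>12))&(P[...,2]>-20); k=comp(cv2.morphologyEx(pl.astype(np.uint8),cv2.MORPH_OPEN,np.ones((3,3))),(250,200)); ys,xs=np.nonzero(k); print(xs.min(),xs.max(),ys.min(),ys.max())
print(rect(plane(c,np.c_[xs,ys],6)))
for y in (160,236):
    row=v[y-2:y+3].mean(0); print(y,np.round(row[236:335]).astype(int).tolist())
print('padrow',np.round(v[183:190,236:335].mean(0)).astype(int).tolist()); print(R.from_quat(ctrl.read_state()['tool_rot']).as_matrix().round(3)); print('col',np.round(v[150:245,260:264].mean(1)).astype(int).tolist())
E
```

```text
(250, 200) 76.66666666666667 [ 537.1 -396.2    5.9]
(284, 146) 77.0 [ 566.3 -445.5   39.5]
(284, 160) 156.33333333333334 [ 556.3 -439.8   32.1]
(290, 180) 134.66666666666666 [ 540.7 -435.8   30.4]
(262, 215) 135.0 [ 527.7 -403.3   30.3]
(287, 236) 157.33333333333334 [ 503.4 -411.3   32.1]
(310, 205) 132.0 [ 515.9 -439.    30.2]
(287, 214) 190.0 [ 516.  -418.9   22.1]
253 323 171 223 2979
padlock (array([ 529.7, -426.8]), array([52.4, 38.9]), 55.0) depth z 30.21198821113728
240 327 134 241
(array([ 530.9, -423.7]), array([69. , 90.7]), 58.19)
160 [167, 168, 166, 145, 98, 74, 77, 77, 77, 86, 123, 153, 159, 158, 158, 158, 157, 144, 110, 83, 71, 59, 46, 47, 49, 59, 71, 81, 111, 144, 157, 157, 157, 157, 157, 157, 156, 156, 158, 157, 156, 156, 157, 156, 156, 157, 156, 156, 156, 155, 156, 156, 156, 157, 156, 157, 156, 156, 156, 156, 156, 156, 156, 156, 156, 157, 156, 127, 83, 71, 66, 51, 39, 39, 46, 62, 70, 81, 125, 153, 157, 157, 157, 157, 153, 135, 101, 76, 76, 74, 87, 143, 167, 167, 166, 166, 167, 166, 167]
236 [167, 167, 167, 168, 163, 141, 115, 109, 110, 109, 115, 136, 154, 160, 159, 1
[... 709 characters left out ...]
33, 132, 133, 132, 129, 130, 133, 133, 130, 130, 132, 133, 133, 131, 132, 133, 132, 133, 133, 132, 132, 133, 132, 131, 112, 85, 119, 157, 167, 167, 166, 167, 165, 166, 166, 166]
[[ 0.858 -0.514 -0.002]
 [-0.514 -0.858  0.001]
 [-0.002 -0.    -1.   ]]
col [76, 82, 104, 118, 102, 85, 74, 65, 58, 55, 60, 70, 83, 104, 119, 105, 66, 65, 64, 65, 81, 113, 132, 134, 136, 134, 133, 133, 134, 135, 134, 134, 134, 134, 135, 133, 134, 134, 133, 135, 134, 133, 133, 134, 134, 134, 133, 134, 134, 135, 136, 134, 135, 135, 135, 135, 135, 135, 134, 136, 137, 136, 136, 136, 135, 136, 136, 136, 137, 135, 115, 78, 75, 76, 77, 75, 75, 75, 86, 110, 119, 100, 87, 75, 62, 60, 61, 72, 87, 114, 146, 166, 166, 167, 168]
```

apply_moves --pt "1 -0.05 0.4 3 0.04" --pt "1 -0.05 0.45 6 0.07" --pt "1 -0.05 0.45 8 0.07" --pt "1 -0.05 0.45 8 0.07" --pt "1 -0.05 0.45 8 0.07" --squeeze 60

```text
time: 1.62
eef_pos: [528.3, -427.7, 250.6]
tool_rot: [0.953, -0.302, -0.001, -0.0]
contact_force: [-0.5, -0.6, 0.4]
finger_gap: 1.004
grip_force: 0.0
```

Run:
```python
from h import *
s=ctrl.read_state();c,im,D=grab('wrist'); save('bay2.png',im);print(s['eef_pos'])
v=im.astype(int).mean(2); z=np.load('bay1.npz'); c1={k:z[k] for k in z.files}; v1=z['im'].astype(int).mean(2)
P=depthpts(c,D.astype(float)); p0=np.array([529.7,-426.8])
print(cv2.__version__)
seed=np.argwhere((np.hypot(P[...,0]-529.7-5,P[...,1]+426.8+4)<4)&(P[...,2]>28))[0]
m=(np.abs(v-v[seed[0],seed[1]])<20); m=cv2.morphologyEx(m.astype(np.uint8),cv2.MORPH_OPEN,np.ones((3,3)))
k=comp(m,(seed[1],seed[0])); ys,xs=np.nonzero(k); print(seed,xs.min(),xs.max(),ys.min(),ys.max(),np.median(P[k][:,2]))
pix=np.c_[xs,ys]; print(rect(plane(c,pix,30)))
m=cv2.morphologyEx((np.abs(v1-134)<20).astype(np.uint8),cv2.MORPH_OPEN,np.ones((3,3)));k=comp(m,(270,185)); y1,x1=np.nonzero(k)
for h in (26,28,30,32,34): print(h,rect(plane(c,pix,h))[:2],rect(plane(c1,np.c_[x1,y1],h))[:2])
T=R.from_quat(s['tool_rot']).as_matrix();print(np.degrees(np.arctan2(T[1,0],T[0,0])))
```

```text
[ 528.32654362 -427.67502329  250.62007371]
4.12.0
[218 274] 228 322 203 266 30.198065400714
(array([ 529.6, -427.1]), array([51.9, 38.1]), 54.86)
26 (array([ 528.2, -426.1]), array([53. , 38.9])) (array([ 528.7, -426.3]), array([53.1, 39.3]))
28 (array([ 528.9, -426.6]), array([52.5, 38.5])) (array([ 529.2, -426.6]), array([52.7, 39. ]))
30 (array([ 529.6, -427.1]), array([51.9, 38.1])) (array([ 529.8, -426.9]), array([52.3, 38.7]))
32 (array([ 530.3, -427.6]), array([51.4, 37.7])) (array([ 530.3, -427.1]), array([52. , 38.4]))
34 (array([ 530.9, -428.1]), array([50.8, 37.3])) (array([ 530.9, -427.4]), array([51.6, 38.1]))
-35.145559535134595
```

apply_moves --pt "1 0 0 2.5 0" --pt "1 0 0 5 0" --pt "1 0 0 6.5 0" --pt "1 0 0 7.05 0" --pt "0.9 0 0 7.05 0" --pt "0.4 0 0 7.05 0" --pt "0.4 0 0 7.05 0" --pt "0.4 0 0 7.05 0" --pt "0.4 0 0 7.05 0" --pt "0.4 0 0 7.05 0" --squeeze 60

```text
time: 2.5
eef_pos: [530.3, -427.5, 182.9]
tool_rot: [0.954, -0.301, 0.002, 0.001]
contact_force: [-0.9, -0.8, 6.5]
finger_gap: 0.592
grip_force: 66.1
```

apply_moves --pt "0.4 0 0 -1 0" --pt "0.4 0 0 -3 0" --pt "0.4 0 0 -6 0" --pt "0.4 0 0 -9 0" --pt "0.4 0 0 -12 0" --pt "0.4 0 0 -12 0"

```text
time: 3.0
eef_pos: [530.7, -427.5, 308.2]
tool_rot: [0.954, -0.301, 0.005, 0.003]
contact_force: [1.2, -1.2, -2.4]
finger_gap: 0.593
grip_force: 64.9
```

Run:
```python
from h import *
s=ctrl.read_state();print(s['eef_pos'],s['grip_force'],s['finger_gap'],s['contact_force'])
z=np.load('top0.npz'); c={k:z[k] for k in z.files}; P=depthpts(c,z['D'].astype(float)).reshape(-1,3)
for h in (25,60,120,180,230):
    q=P[(P[:,2]>h)&(P[:,0]>390)&(P[:,0]<650)&(P[:,1]>-340)&(P[:,1]<85)]; print(h,np.round(np.percentile(q[:,0],[0,.5,2])),np.round(q[:,1].min()),np.round(q[:,1].max()))
print(P[(P[:,0]>390)&(P[:,0]<650)&(P[:,1]>-340)&(P[:,1]<85)][:,2].max())
c,im,D=grab('wrist'); Q=depthpts(c,D.astype(float)); save('lift.png',im)
```

```text
[ 530.69978837 -427.53808772  308.22327127] 64.93803095072508 0.5925712104053371 [ 1.21598223 -1.21460459 -2.41210538]
25 [454. 477. 485.] -305.0 85.0
60 [458. 480. 485.] -305.0 85.0
120 [467. 485. 485.] -298.0 85.0
180 [485. 485. 485.] -298.0 85.0
230 [485. 485. 485.] -298.0 85.0
1145.8353335513382
```

View pics/lift.png

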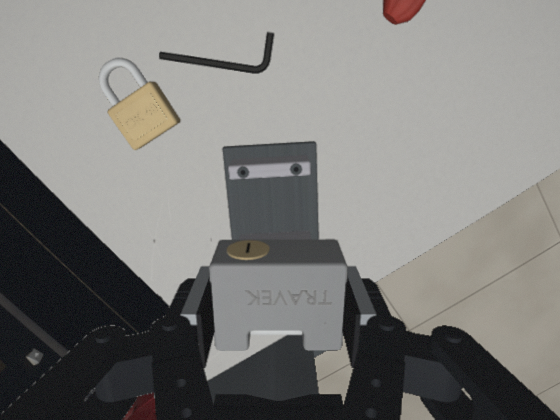

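The padlock is held square between the pads, with its notch towards the bottom of the image, and the bay is empty. I'll carry it round the front of the duplicator.

apply_moves --pt "0.4 -2 0.1 -3 0" --pt "0.4 -5.5 0.3 -5.5 0" --pt "0.4 -9 0.6 -7.5 0" --pt "0.4 -12.5 0.8 -9.5 0" --pt "0.4 -16 1 -11.5 0" --pt "0.4 -18.7 1.2 -11.5 0" --pt "0.4 -20.8 -2 -11.5 -0.08" --pt "0.4 -22.9 -5.2 -11.5 -0.16" --pt "0.4 -25 -8.4 -11.5 -0.24" --pt "0.4 -27.1 -11.6 -11.5 -0.32" --pt "0.4 -29.3 -14.8 -11.5 -0.4" --pt "0.4 -31.5 -17.9 -11.5 -0.47"

```text
time: 4.05
eef_pos: [373.9, -97.4, 413.9]
tool_rot: [0.998, -0.069, -0.001, -0.001]
contact_force: [0.9, 1.0, -4.5]
finger_gap: 0.592
grip_force: 65.2
```

Run:
```python
from h import *
s=ctrl.read_state();T=R.from_quat(s['tool_rot']).as_matrix();print(s['eef_pos'],T.round(3),s['finger_gap'])
z=np.load('top0.npz'); c={k:z[k] for k in z.files}; P=depthpts(c,z['D'].astype(float)).reshape(-1,3)
for lo,hi in ((8,40),(40,100),(100,180),(180,300),(300,480)):
    for x0 in (450,500,550,600,650):
        q=P[(P[:,2]>lo)&(P[:,2]<hi)&(P[:,0]>x0)&(P[:,0]<x0+50)&(P[:,1]>395)&(P[:,1]<700)]; print(lo,x0,len(q),np.round(np.percentile(q[:,1],[0,3]))if len(q) else '',end=' | ')
    print()
```

```text
[373.88121957 -97.35241245 413.94531737] [[ 0.99  -0.138 -0.002]
 [-0.138 -0.99   0.001]
 [-0.003 -0.001 -1.   ]] 0.5915711464768406
8 450 0  | 8 500 101 [446. 446.] | 8 550 68 [446. 447.] | 8 600 64 [445. 447.] | 8 650 56 [445. 446.] | 
40 450 8 [553. 554.] | 40 500 545 [446. 447.] | 40 550 369 [446. 447.] | 40 600 252 [445. 447.] | 40 650 487 [446. 447.] | 
100 450 0  | 100 500 469 [480. 482.] | 100 550 976 [442. 448.] | 100 600 626 [442. 444.] | 100 650 389 [445. 455.] | 
180 450 0  | 180 500 0  | 180 550 290 [471. 472.] | 180 600 454 [426. 428.] | 180 650 339 [466. 467.] | 
300 450 0  | 300 500 0  | 300 550 303 [432. 472.] | 300 600 675 [425. 427.] | 300 650 689 [465. 468.] |
```

apply_moves --pt "0.4 0 -3.5 0 0" --pt "0.4 0 -7.5 0 0" --pt "0.4 0 -11.5 0 0" --pt "0.4 -0.2 -15.5 0 0" --pt "0.4 -0.2 -20 0 0" --pt "0.4 3 -22 0.5 0" --pt "0.4 5.5 -24 1 0" --pt "0.4 7 -25.7 1.5 0" --pt "0.4 7 -25.7 1.5 0" --pt "0.4 7 -25.7 1.5 0"

```text
time: 4.88
eef_pos: [480.5, 145.8, 397.8]
tool_rot: [0.998, -0.07, -0.002, 0.001]
contact_force: [-0.6, 0.5, -5.5]
finger_gap: 0.595
grip_force: 65.5
```

Run:
```python
from h import *
s=ctrl.read_state();T=R.from_quat(s['tool_rot']).as_matrix();print(s['eef_pos'],T.round(3),s['finger_gap'])
c,im,D=grab('wrist'); save('mat1.png',im); np.savez('mat1.npz',im=im,D=D,**c)
```

```text
[480.51356938 145.83817328 397.83957066] [[ 0.99  -0.14  -0.005]
 [-0.14  -0.99  -0.001]
 [-0.005  0.002 -1.   ]] 0.5950992455346343
```

View pics/mat1.png

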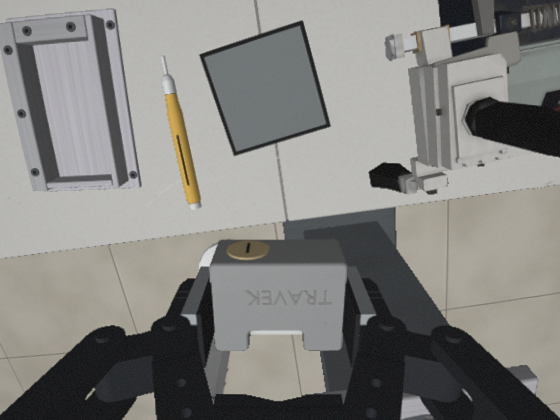

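This view shows the mat at (265,88), the tester at (182,135), and the jig with its inside around (85,105) and end stop at the top near (55,28). The padlock is held with its notch towards the robot.

Run:
```python
from h import *
z=np.load('mat1.npz'); c={k:z[k] for k in z.files}; im=z['im'];P=depthpts(c,cv2.medianBlur(z['D'],5).astype(float)); v=im.astype(int).mean(2)
m=cv2.morphologyEx((v<120).astype(np.uint8),cv2.MORPH_OPEN,np.ones((5,5))); k=comp(m,(265,88)); ys,xs=np.nonzero(k); print(xs.min(),xs.max(),ys.min(),ys.max())
for h in (0,3): print('mat',h,rect(plane(c,np.c_[xs,ys],h)))
print('mat depth z',np.median(P[k][:,2]), 'table', np.median(P[150:200,160:170,2]))
T=(P[...,2]>27)&(P[...,2]<37); T[:,145:]=0; T[200:]=0
ys,xs=np.nonzero(T); print('walltops',len(xs),xs.min(),xs.max(),rect(P[T]),np.median(P[T][:,2]))
F=(P[...,2]>3.5)&(P[...,2]<10); F[:,145:]=0; F[200:]=0; F=cv2.morphologyEx(F.astype(np.uint8),cv2.MORPH_OPEN,np.ones((3,3)))>0; F=comp(F,(85,105)); print('floor',rect(P[F]),np.median(P[F][:,2]),F.sum())
tt=(P[...,2]>5)&(P[...,2]<20);tt[:,:150]=0;tt[:,205:]=0;tt[:50]=0;tt[212:]=0; print('tester',rect(P[tt]))
```

```text
200 329 21 154
mat 0 (array([554.7, 145.8]), array([101.4, 100.7]), 8.81)
mat 3 (array([554.8, 145.7]), array([100.6,  99.8]), 8.81)
mat depth z 3.3426747626705264 table -0.12060326815344524
walltops 6710 0 121 (array([569. , 333.3]), array([ 90.1, 153.1]), 84.27) 32.04201799584635
floor (array([564.4, 334.1]), array([ 55.8, 126.3]), 84.18) 6.2664242727593376 7416
tester (array([525. , 235.6]), array([148.7,  15. ]), 0.47)
```

apply_moves --pt "0.4 3 -0.4 2.5 -0.02" --pt "0.4 6 -0.8 5 -0.04" --pt "0.4 7.3 -1 8.5 -0.04" --pt "0.4 7.3 -1 12 -0.04" --pt "0.4 7.3 -1 15.5 -0.04" --pt "0.4 7.3 -1 18.5 -0.04" --pt "0.4 7.3 -1 20.5 -0.04" --pt "0.4 7.3 -1 21.4 -0.04" --pt "0.4 7.3 -1 21.8 -0.04" --pt "0.4 7.3 -1 22.1 -0.04" --pt "0.4 7.3 -1 22.1 -0.04"

```text
time: 5.85
eef_pos: [554.5, 144.5, 180.5]
tool_rot: [0.999, -0.051, 0.001, -0.0]
contact_force: [-0.2, 0.4, -3.6]
finger_gap: 0.59
grip_force: 65.6
```

apply_moves --pt "0.4 0 0 0.1 0" --pt "0.4 0 0 0.2 0" --pt "0.4 0 0 0.2 0"

```text
time: 6.1
eef_pos: [554.8, 144.8, 179.9]
tool_rot: [0.999, -0.051, 0.002, -0.0]
contact_force: [-3.7, -0.4, 7.9]
finger_gap: 0.591
grip_force: 66.9
```

Contact with the mat. I'll release partway and then rise.

apply_moves --pt "0.75 0 0 0 0" --pt "0.75 0 0 0 0" --pt "0.8 0 0 0 0" --pt "0.8 0 0 0 0" --pt "0.8 0 0 -2 0" --pt "0.8 0 0 -5 0" --pt "0.9 0 0 -8 0" --pt "1 0 0 -11 0" --pt "1 0 0 -12 0" --pt "1 0 0 -12 0"

```text
time: 6.93
eef_pos: [555.0, 144.9, 300.2]
tool_rot: [0.999, -0.051, 0.003, -0.001]
contact_force: [0.4, -0.2, 0.3]
finger_gap: 1.002
grip_force: 0.0
```

```bash
cat >> h.py <<'E'
def padlock(c,im,D,h,near,tol=18):
    P=depthpts(c,cv2.medianBlur(D,3).astype(float)); m=(np.abs(P[...,2]-h)<5)&(np.hypot(P[...,0]-near[0],P[...,1]-near[1])<60)
    m=cv2.morphologyEx(m.astype(np.uint8),cv2.MORPH_OPEN,np.ones((3,3)))
    n,l,s,_=cv2.connectedComponentsWithStats(m); k=l==1+s[1:,4].argmax(); ys,xs=np.nonzero(k)
    return rect(P[k]),rect(plane(c,np.c_[xs,ys],h)),np.median(P[k][:,2]),k
E
python3 - <<'E'
from h import *
s=ctrl.read_state();T=R.from_quat(s['tool_rot']).as_matrix();print(s['eef_pos'],T.round(3))
c,im,D=grab('wrist'); save('mat2.png',im); np.savez('mat2.npz',im=im,D=D,**c)
print(padlock(c,im,D,27,(555,146))[:3])
E
```

```text
[554.96656667 144.86391987 300.1943745 ] [[ 0.995 -0.102  0.006]
 [-0.102 -0.995  0.001]
 [ 0.006 -0.001 -1.   ]]
((array([554. , 145.1]), array([52.3, 40.5]), 83.98), (array([554.7, 144.8]), array([51.6, 41. ]), 84.16), np.float64(27.140240368530996))
```

View pics/mat2.png

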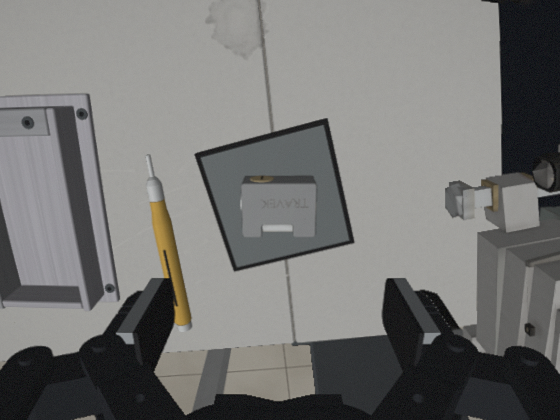

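The padlock lies flat on the mat at (279,207), roughly central. I'll look straight down into the jig before regripping.

apply_moves --pt "1 -0.5 -3.5 -2 0" --pt "1 -1.5 -7.5 -4 0" --pt "1 -2.5 -11 -6 0" --pt "1 -3.3 -14.5 -6 0" --pt "1 -3.3 -17.2 -6 0" --pt "1 -3.3 -17.2 -6 0" --pt "1 -3.3 -17.2 -6 0"

```text
time: 7.57
eef_pos: [538.4, 320.4, 354.3]
tool_rot: [0.999, -0.05, -0.002, 0.001]
contact_force: [-0.1, -0.8, -0.3]
finger_gap: 0.996
grip_force: 0.0
```

```bash
cat >> h.py <<'E'
def jig(c,D):
    P=depthpts(c,cv2.medianBlur(D,5).astype(float)); near=(np.abs(P[...,0]-567)<95)&(np.abs(P[...,1]-331)<65)
    out={}
    for n,h in (('walls',32),('floor',6)):
        m=near&(np.abs(P[...,2]-h)<3); m=cv2.morphologyEx(m.astype(np.uint8),cv2.MORPH_OPEN,np.ones((3,3)))
        nn,l,s,_=cv2.connectedComponentsWithStats(m); k=l==1+s[1:,4].argmax(); ys,xs=np.nonzero(k)
        out[n]=(rect(P[k]),rect(plane(c,np.c_[xs,ys],h)),np.median(P[k][:,2]),xs.min(),xs.max(),ys.min(),ys.max())
    return out
E
python3 - <<'E'
from h import *
s=ctrl.read_state();print(s['eef_pos'])
c,im,D=grab('wrist'); save('jig1.png',im); np.savez('jig1.npz',im=im,D=D,**c)
for k,v in jig(c,D).items(): print(k,v)
E
```

```text
[538.35627455 320.44462909 354.29578033]
walls ((array([568.5, 333.2]), array([ 88.5, 152. ]), 84.07), (array([568.6, 333. ]), array([ 87.8, 151.3]), 84.09), np.float64(32.08487809885361), np.int64(198), np.int64(315), np.int64(50), np.int64(239))
floor ((array([562.8, 328.5]), array([ 65.9, 125.9]), 84.17), (array([562.5, 328.6]), array([ 66.3, 126.5]), 84.24), np.float64(6.203070791937279), np.int64(224), np.int64(304), np.int64(76), np.int64(221))
```

View pics/jig1.png

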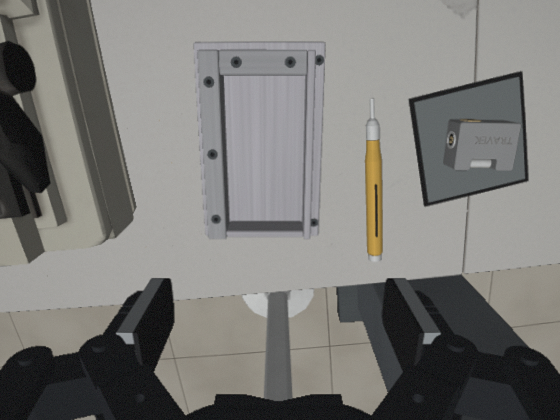

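The jig is empty, with its floor around (265,150), end stop at the top and thick rail on the left. The padlock sits on the mat at (481,145), and all is clear. I'll go back, turn a quarter and hover above it.

apply_moves --pt "1 0.4 1.5 0 -0.12" --pt "1 0.7 3.3 0 -0.24" --pt "1 1 5 0 -0.36" --pt "1 1.3 6.7 0 -0.48" --pt "1 1.6 8.3 0 -0.6" --pt "1 2 10 0 -0.72" --pt "1 2.3 11.7 0 -0.84" --pt "1 2.6 13.5 0 -0.96" --pt "1 3 15.3 0 -1.08" --pt "1 3.35 17.3 0 -1.2" --pt "1 3.35 17.3 2 -1.32" --pt "1 3.35 17.3 4 -1.44"

```text
time: 8.62
eef_pos: [554.8, 140.7, 316.8]
tool_rot: [0.784, 0.621, 0.0, 0.001]
contact_force: [-0.1, -0.2, -0.5]
finger_gap: 0.998
grip_force: 0.0
```

apply_moves --pt "1 0 0 2 -0.12" --pt "1 0 0 4 -0.13" --pt "1 0 0 5 -0.13" --pt "1 0 0 5 -0.13" --pt "1 0 0 5 -0.13" --pt "1 0 0 5 -0.13"

```text
time: 9.12
eef_pos: [555.0, 143.3, 268.1]
tool_rot: [0.743, 0.669, 0.001, 0.0]
contact_force: [0.6, 0.0, 0.0]
finger_gap: 0.996
grip_force: 0.0
```

Run:
```python
from h import *
s=ctrl.read_state();T=R.from_quat(s['tool_rot']).as_matrix();print(s['eef_pos'],T.round(4),np.degrees(np.arctan2(T[1,0],T[0,0])))
c,im,D=grab('wrist'); a=padlock(c,im,D,27,(555,146))[:3];print(a)
for i in range(4): eyes.get_image('wrist'); t=ctrl.read_state(); print(t['eef_pos'])
```

```text
[555.034347   143.28433119 268.09021669] [[ 1.040e-01  9.946e-01  1.500e-03]
 [ 9.946e-01 -1.040e-01  0.000e+00]
 [ 2.000e-04  1.500e-03 -1.000e+00]] 84.03321636268383
((array([554.1, 145. ]), array([52.5, 39.8]), 84.26), (array([553.9, 145.7]), array([53.3, 39.4]), 84.02), np.float64(27.209977799572044))
[554.9950627  143.58339017 268.41997503]
[554.91267159 143.66187676 268.33356699]
[554.83945442 143.73050738 268.16724705]
[554.76752076 143.72948427 267.97010353]
```

apply_moves --pt "1 0.15 -0.1 3 0" --pt "1 0.15 -0.1 6 0" --pt "1 0.15 -0.1 8 0" --pt "1 0.15 -0.1 8.85 0" --pt "0.8 0.15 -0.1 8.85 0" --pt "0.3 0.15 -0.1 8.85 0" --pt "0.3 0.15 -0.1 8.85 0" --pt "0.3 0.15 -0.1 8.85 0" --pt "0.3 0.15 -0.1 8.85 0" --pt "0.3 0.15 -0.1 8.85 0" --squeeze 60

```text
time: 10.2
eef_pos: [554.6, 145.4, 180.6]
tool_rot: [0.743, 0.67, 0.002, 0.001]
contact_force: [0.8, 0.6, 6.4]
finger_gap: 0.444
grip_force: 66.9
```

apply_moves --pt "0.3 0 0 -1 0" --pt "0.3 0 0 -3 0" --pt "0.3 0 0 -6 0" --pt "0.3 0 0 -9 0" --pt "0.3 0 0 -9 0" --pt "0.3 0 0 -9 0"

```text
time: 10.7
eef_pos: [553.9, 145.3, 270.4]
tool_rot: [0.743, 0.67, 0.001, 0.001]
contact_force: [-0.4, -0.0, -5.3]
finger_gap: 0.441
grip_force: 67.3
```

Run:
```python
from h import *
s=ctrl.read_state();T=R.from_quat(s['tool_rot']).as_matrix();print(s['eef_pos'],T.round(4),np.degrees(np.arctan2(T[1,0],T[0,0])))
c,im,D=grab('wrist'); save('held2.png',im); P=depthpts(c,cv2.medianBlur(D,3).astype(float)); zt=s['eef_pos'][2]
for i in range(3): eyes.get_image('wrist'); t=ctrl.read_state(); print(t['eef_pos'],t['contact_force'])
```

```text
[553.85892391 145.33404577 270.39889872] [[ 1.028e-01  9.947e-01  3.200e-03]
 [ 9.947e-01 -1.028e-01  4.000e-04]
 [ 7.000e-04  3.200e-03 -1.000e+00]] 84.1010971040114
[552.99644426 145.18836066 267.52835923] [-0.29193012  0.0373377  -4.9438096 ]
[552.98778762 145.17317473 266.98604393] [-0.19061375 -0.72372023 -5.11149131]
[553.09250727 145.19316382 266.85800498] [ 0.83572975  0.1132954  -4.43226663]
```

View pics/held2.png

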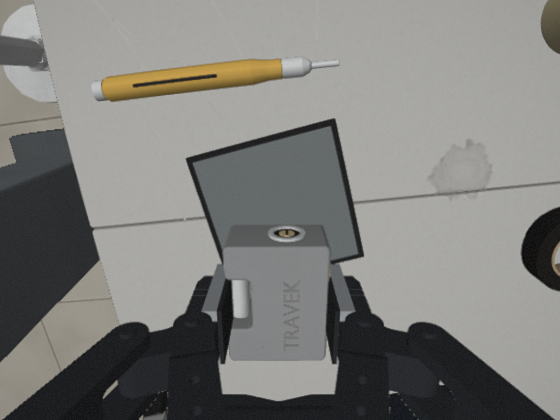

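The padlock is held across its long edges, the notch and shackle at (240,300) on the robot side and the plain edge facing away. I'll carry it over the jig.

apply_moves --pt "0.3 3 0 0 0" --pt "0.3 6.5 0.1 0 0" --pt "0.3 10 0.2 0 0" --pt "0.3 13.5 0.3 0 0" --pt "0.3 16.5 0.3 0 0" --pt "0.3 18.35 0.35 1 0" --pt "0.3 18.35 0.35 3 0" --pt "0.3 18.35 0.35 4 0" --pt "0.3 18.35 0.35 4 0" --pt "0.3 18.35 0.35 4 0"

```text
time: 11.73
eef_pos: [575.9, 326.6, 227.0]
tool_rot: [0.743, 0.67, -0.002, -0.001]
contact_force: [-0.1, 0.1, -3.9]
finger_gap: 0.44
grip_force: 67.1
```

Run:
```python
from h import *
for i in range(2): eyes.get_image('top')
s=ctrl.read_state();T=R.from_quat(s['tool_rot']).as_matrix();print(s['eef_pos'],T.round(4),np.degrees(np.arctan2(T[1,0],T[0,0])))
o=np.array([565.3,328.3]);a=np.radians(-5.85);J=np.array([[np.cos(a),-np.sin(a)],[np.sin(a),np.cos(a)]])
print('tcp in jig',J.T@(s['eef_pos'][:2]-o))
c,im,D=grab('wrist'); save('jig2.png',im); np.savez('jig2.npz',im=im,D=D,**c)
P=depthpts(c,cv2.medianBlur(D,3).astype(float)); H=s['eef_pos'][2]-177+24
m=(np.abs(P[...,2]-H)<3)&(np.hypot(P[...,0]-s['eef_pos'][0],P[...,1]-s['eef_pos'][1])<31); print(H,np.median(P[m][:,2])); p=P[m][:,:2]; q=(p-o)@J; print('padlock+pads extents jig',q.min(0),q.max(0),np.percentile(q,[1,99],axis=0))
```

```text
[576.62117202 326.72553328 229.22951685] [[ 1.040e-01  9.946e-01  6.000e-04]
 [ 9.946e-01 -1.040e-01  1.000e-04]
 [ 1.000e-04  6.000e-04 -1.000e+00]] 84.03239242708605
tcp in jig [11.42268962 -0.41236282]
76.2295168458345 75.6477843334319
padlock+pads extents jig [-18.85679375 -27.52237278] [41.77469708 24.85106393] [[-12.2139745  -26.29132079]
 [ 34.84003113  24.48720175]]
```

View pics/jig2.png

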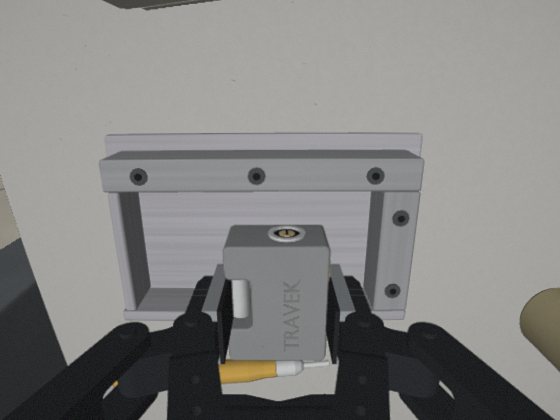

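That was my eleventh picture, one over the limit of ten, so I'll use numbers only from here. It shows the padlock squarely over the jig's interior, rail at (255,175) and end stop at (395,250). Lowering it now.

apply_moves --pt "0.3 0 0 1.5 0" --pt "0.3 0 0 3 0" --pt "0.3 0 0 4 0" --pt "0.3 0 0 4.2 0" --pt "0.3 0 0 4.3 0" --pt "0.3 0 0 4.3 0" --pt "0.3 0 0 4.3 0"

```text
time: 12.47
eef_pos: [576.5, 327.5, 186.7]
tool_rot: [0.743, 0.67, 0.001, 0.0]
contact_force: [-0.1, -1.0, -4.6]
finger_gap: 0.442
grip_force: 67.1
```

apply_moves --pt "0.3 0 0 0.1 0" --pt "0.3 0 0 0.2 0" --pt "0.3 0 0 0.25 0" --pt "0.3 0 0 0.25 0"

```text
time: 12.8
eef_pos: [576.3, 327.5, 183.7]
tool_rot: [0.743, 0.67, 0.0, 0.0]
contact_force: [-0.5, -0.6, -1.2]
finger_gap: 0.442
grip_force: 67.6
```

apply_moves --pt "0.3 0 0 0.05 0" --pt "0.3 0 0 0.05 0" --pt "0.3 0.2 0 0.05 0" --pt "0.3 0.4 0 0.05 0" --pt "0.3 0.5 0 0.05 0" --pt "0.3 0.5 0 0.05 0"

```text
time: 13.3
eef_pos: [577.2, 332.1, 183.7]
tool_rot: [0.743, 0.67, 0.001, 0.001]
contact_force: [-0.9, -3.9, 5.6]
finger_gap: 0.44
grip_force: 68.0
```

apply_moves --pt "0.3 0.1 0 0 0" --pt "0.3 0.2 0 0 0" --pt "0.3 0.2 0 0 0"

```text
time: 13.55
eef_pos: [577.4, 334.0, 183.7]
tool_rot: [0.743, 0.67, 0.0, 0.001]
contact_force: [-1.2, -3.4, 4.5]
finger_gap: 0.443
grip_force: 68.0
```

apply_moves --pt "0.3 0.1 0 0 0" --pt "0.3 0.15 0 0 0" --pt "0.3 0.15 0 0 0"

```text
time: 13.8
eef_pos: [577.6, 335.0, 183.7]
tool_rot: [0.743, 0.67, 0.0, 0.001]
contact_force: [-0.7, -6.2, 7.0]
finger_gap: 0.439
grip_force: 67.9
```

apply_moves --pt "0.3 0.1 0 0 0" --pt "0.3 0.1 0 0 0" --pt "0.3 0.1 0 0 0"

```text
time: 14.05
eef_pos: [577.7, 335.3, 183.7]
tool_rot: [0.743, 0.67, -0.001, 0.001]
contact_force: [-1.3, -10.1, 7.9]
finger_gap: 0.442
grip_force: 68.0
```

Contact with the rail: the force is rising while the position has stalled. A little more.

apply_moves --pt "0.3 0.1 0 0 0" --pt "0.3 0.15 0 0 0" --pt "0.3 0.15 0 0 0"

```text
time: 14.3
eef_pos: [577.9, 335.7, 183.7]
tool_rot: [0.743, 0.67, -0.002, 0.002]
contact_force: [-2.7, -15.7, 9.5]
finger_gap: 0.443
grip_force: 67.7
```

apply_moves --pt "0.62 0 0 0 0" --pt "0.62 0 0 0 0" --pt "0.62 0 0 0 0" --pt "0.62 -0.2 0 0 0" --pt "0.62 -0.2 0 -1 0" --pt "0.62 -0.2 0 -4 0" --pt "0.62 -0.2 0 -7 0" --pt "0.62 -0.2 0 -9 0" --pt "0.62 -0.2 0 -9 0" --pt "0.62 -0.2 0 -9 0"

```text
time: 15.13
eef_pos: [577.2, 336.7, 274.9]
tool_rot: [0.742, 0.67, 0.002, 0.001]
contact_force: [0.2, -1.0, -0.4]
finger_gap: 0.621
grip_force: 0.0
```

```bash
cat >> h.py <<'E'
JO=np.array([565.3,328.3]);_a=np.radians(-5.85);JR=np.array([[np.cos(_a),-np.sin(_a)],[np.sin(_a),np.cos(_a)]])
def inj(p): return (np.asarray(p)[...,:2]-JO)@JR
def look(n,tag):
    c,im,D=grab(n); save(tag+'.png',im); np.savez(tag+'.npz',im=im,D=D,**c)
    P=depthpts(c,cv2.medianBlur(D,3).astype(float)); q=inj(P)
    m=(P[...,2]>26)&(P[...,2]<31.2)&(q[...,0]>-60)&(q[...,0]<59)&(np.abs(q[...,1])<32.5)
    m=cv2.morphologyEx(m.astype(np.uint8),cv2.MORPH_OPEN,np.ones((5,5))); nn,l,s,_=cv2.connectedComponentsWithStats(m); k=l==1+s[1:,4].argmax()
    r=cv2.minAreaRect(q[k].astype(np.float32)); print(n,'rect in jig',np.round(r[0],1),np.round(r[1],1),round(r[2],2),'z',np.median(P[k][:,2]),'pct',np.percentile(q[k],[1,99],axis=0).round(1).tolist())
    w=(np.abs(P[...,2]-32)<1.2)&(q[...,1]>36)&(q[...,1]<46)&(np.abs(q[...,0])<60); print('n rail pts',w.sum())
    f=(np.abs(P[...,2]-6)<2)&(q[...,0]<58)&(q[...,0]>-64)&(np.abs(q[...,1])<36); print('floor y pct',np.percentile(q[f],[1,99],axis=0).round(1).tolist())
E
python3 - <<'E'
from h import *
s=ctrl.read_state();T=R.from_quat(s['tool_rot']).as_matrix();print(s['eef_pos'],inj(s['eef_pos']),np.degrees(np.arctan2(T[1,0],T[0,0])))
look('wrist','j3'); look('top','j3t')
print(ctrl.read_state()['eef_pos'])
E
```

```text
[577.23609754 336.70486658 274.8605873 ] [11.01727459  9.57767547] 84.11700877998771
wrist rect in jig [10.7  6.3] [51.7 39.7] 89.17 z 30.221437334267918 pct [[-8.3, -18.9], [29.9, 31.9]]
n rail pts 3128
floor y pct [[-63.2, -33.0], [57.2, 25.4]]Traceback (most recent call last):
  File "<stdin>", line 3, in <module>
  File "h.py", line 43, in look
    m=cv2.morphologyEx(m.astype(np.uint8),cv2.MORPH_OPEN,np.ones((5,5))); nn,l,s,_=cv2.connectedComponentsWithStats(m); k=l==1+s[1:,4].argmax()
                                                                                                                               ~~~~~~~~~~~~~~^^
ValueError: attempt to get argmax of an empty sequence
```

apply_moves --pt "0.3 -0.2 -2 0 0" --pt "0 -0.3 -4.3 0 0" --pt "0 -0.3 -4.3 0 0" --pt "0 -0.3 -4.3 0 0" --pt "0 -0.3 -4.3 2.5 0" --pt "0 -0.3 -4.3 5 0" --pt "0 -0.3 -4.3 7.5 0" --pt "0 -0.3 -4.3 8.5 0" --pt "0 -0.3 -4.3 8.7 0" --pt "0 -0.3 -4.3 8.7 0" --pt "0 -0.3 -4.3 8.7 0"

```text
time: 16.15
eef_pos: [534.8, 338.0, 186.7]
tool_rot: [0.743, 0.67, 0.001, 0.0]
contact_force: [0.7, 0.5, 1.6]
finger_gap: -0.003
grip_force: 0.0
```

Run:
```python
from h import *
s=ctrl.read_state();print(s['eef_pos'],inj(s['eef_pos']),s['finger_gap'],s['contact_force'])
```

```text
[534.76753933 338.00481482 186.6903446 ] [-31.36260992   6.54226908] -0.002704124368030278 [0.70434429 0.50277444 1.61328562]
```

apply_moves --pt "0 0 0.4 0 0" --pt "0 0 0.8 0 0" --pt "0 0 1.1 0 0" --pt "0 0 1.4 0 0" --pt "0 0 1.7 0 0" --pt "0 0 2 0 0" --pt "0 0 2.3 0 0" --pt "0 0 2.6 0 0" --pt "0 0 2.9 0 0" --pt "0 0 3.1 0 0" --pt "0 0 3.1 0 0"

```text
time: 17.07
eef_pos: [564.8, 334.9, 186.6]
tool_rot: [0.743, 0.67, -0.0, -0.0]
contact_force: [-4.2, -0.1, 4.7]
finger_gap: -0.001
grip_force: 3.1
```

apply_moves --pt "0 0 0.1 0 0" --pt "0 0 0.2 0 0" --pt "0 0 0.3 0 0" --pt "0 0 0.4 0 0" --pt "0 0 0.4 0 0"

```text
time: 17.48
eef_pos: [568.5, 334.5, 186.6]
tool_rot: [0.743, 0.67, -0.0, -0.0]
contact_force: [-4.5, 0.4, 6.7]
finger_gap: 0.0
grip_force: 3.6
```

apply_moves --pt "0 0 0.1 0 0" --pt "0 0 0.2 0 0" --pt "0 0 0.3 0 0" --pt "0 0 0.3 0 0"

```text
time: 17.82
eef_pos: [571.5, 334.2, 186.6]
tool_rot: [0.743, 0.67, -0.0, -0.0]
contact_force: [-5.4, 1.7, 6.6]
finger_gap: -0.0
grip_force: 3.6
```

apply_moves --pt "0 0 0.1 0 0" --pt "0 0 0.15 0 0" --pt "0 0 0.15 0 0"

```text
time: 18.07
eef_pos: [572.9, 334.1, 186.6]
tool_rot: [0.743, 0.67, -0.0, -0.001]
contact_force: [-5.0, 0.4, 6.6]
finger_gap: -0.003
grip_force: 3.7
```

Run:
```python
from h import *
look('wrist','j4')
```

```text
wrist rect in jig [36.6 11.6] [40.1 42.3] 0.98 z 30.192750689709115 pct [[17.0, -5.8], [55.9, 32.1]]
n rail pts 7807
floor y pct [[-63.5, -29.0], [15.5, 21.6]]
```

apply_moves --pt "0 0 0.1 0 0" --pt "0 0 0.2 0 0" --pt "0 0 0.25 0 0" --pt "0 0 0.25 0 0"

```text
time: 18.45
eef_pos: [575.4, 333.8, 186.6]
tool_rot: [0.743, 0.67, -0.0, -0.0]
contact_force: [-5.9, 0.3, 6.7]
finger_gap: 0.003
grip_force: 3.7
```

apply_moves --pt "0 0 0.1 0 0" --pt "0 0 0.15 0 0" --pt "0 0 0.15 0 0"

```text
time: 18.7
eef_pos: [576.9, 333.7, 186.6]
tool_rot: [0.743, 0.67, -0.0, -0.0]
contact_force: [-5.1, 0.8, 6.0]
finger_gap: 0.002
grip_force: 3.7
```

apply_moves --pt "0 0 0.1 0 0" --pt "0 0 0.15 0 0" --pt "0 0 0.15 0 0"

```text
time: 18.95
eef_pos: [577.7, 333.7, 186.6]
tool_rot: [0.742, 0.67, -0.001, -0.001]
contact_force: [-8.1, 0.9, 9.1]
finger_gap: 0.001
grip_force: 5.8
```

The padlock has reached the end stop. Now I'll build the force to 15–20 N.

apply_moves --pt "0 0 0.1 0 0" --pt "0 0 0.2 0 0" --pt "0 0 0.2 0 0" --pt "0 0 0.2 0 0"

```text
time: 19.28
eef_pos: [578.6, 333.8, 186.6]
tool_rot: [0.742, 0.67, -0.003, -0.002]
contact_force: [-14.5, 0.9, 11.3]
finger_gap: -0.001
grip_force: 9.0
```

apply_moves --pt "0 0 0.1 0 0" --pt "0 0 0.1 0 0" --pt "0 0 0.1 0 0"

```text
time: 19.53
eef_pos: [579.0, 333.8, 186.6]
tool_rot: [0.742, 0.67, -0.003, -0.003]
contact_force: [-16.8, 1.8, 13.4]
finger_gap: -0.0
grip_force: 10.7
```

apply_moves --pt "0 0 -0.3 0 0" --pt "0 0 -0.8 0 0" --pt "0 0 -1.2 0 0" --pt "0 0 -1.2 -1 0" --pt "0 0 -1.2 -4 0" --pt "0 0 -1.2 -7 0" --pt "0 0 -1.2 -10 0" --pt "0 0 0 -11 0" --pt "0 0 1 -11 0" --pt "0 0 1 -11 0" --pt "0 0 1 -11 0"

```text
time: 20.45
eef_pos: [591.8, 331.5, 295.7]
tool_rot: [0.743, 0.669, -0.0, 0.0]
contact_force: [-0.6, -0.2, -0.2]
finger_gap: 0.0
grip_force: 0.0
```

```bash
cat > e.py <<'E'
from h import *
import sys
look('wrist',sys.argv[1]); z=np.load(sys.argv[1]+'.npz'); c={k:z[k] for k in z.files}
P=depthpts(c,cv2.medianBlur(z['D'],3).astype(float));q=inj(P);v=z['im'].astype(int).mean(2)
# wall faces relative to padlock: wall tops (z~32) inner edges
w=(np.abs(P[...,2]-32.1)<1.0)
r=w&(q[...,1]>28)&(q[...,1]<60)&(q[...,0]>-50)&(q[...,0]<10); e=w&(q[...,0]>55)&(q[...,0]<90)&(abs(q[...,1])<25)
print('rail y',np.percentile(q[r][:,1],[1,99]).round(1),'end x',np.percentile(q[e][:,0],[1,99]).round(1) if e.any() else None)
s=ctrl.read_state();print(s['eef_pos'],s['time'],s['contact_force'])
E
python3 e.py j5
```

```text
wrist rect in jig [39.9  6.6] [38.2 51. ] 0.11 z 30.271117783766243 pct [[21.3, -18.6], [58.6, 31.9]]
n rail pts 2601
floor y pct [[-63.1, -33.3], [44.6, 26.4]]
rail y [33.  48.3] end x [61.  78.4]
[591.40639028 331.60144234 295.11283986] 20.5 [ 0.29395029 -0.19840221 -0.24394169]
```

```bash
python3 -c "
from plant import job
print(job.close_job())"
```

```text
the job is handed in; nothing more can be done
None
```

The padlock is registered in the jig corner, within about 0.5 mm and 0.1° of target by wrist-camera measurement. It is released, and I handed the job in at about 20.5 s; the verdict was not shown, and I viewed 11 pictures, one over the limit of 10.

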